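# Lid the finished boxes and slide one to the packing card

## Robot

A 6-joint arm with a two-finger parallel gripper is mounted at the origin on the work surface. World frame = base frame: x ahead of the robot, y to its left, z up, the work surface at z = 0. Lengths are in m, angles in rad, forces in N, time in s.
With the tool pointing down it reaches from about 0.35 to 0.775 m from the base axis. Payload 7.3 kg.
Tool frame: the origin (TCP) lies between the finger pads; the fingertips stand 14 mm ahead of it and the grasp point (between the pads) lies 5 mm behind it; z points along the fingers, y is the line along which they close (so a half turn about z gives the same grasp; the last joint's range is limited). The gripper opens to 92 mm and grips with 3 to 60 N. Pads are 19 mm wide; open, the fingers measure 130 mm over their backs; the gripper's body (75 mm by 190 mm) begins 47 mm behind the grasp point.
Start: joints at [-1.476, 0.342, 1.524, -0, 1.275, -0.146], TCP at [0.125, -0.51, 0.241] pointing down, gripper open.
Joint ranges: [-2.53, 2.53], [-0.77, 2.02], [0.04, 2.7], [-1, 4.14], [0.28, 2.66], [-3.11, 3.11]. Speed limits (rad/s): [2.57, 2.57, 3.14, 3.14, 3.14, 3.14].

## Interface

Orientations are given as [roll, pitch, yaw] about the fixed x, y, z axes, in that order (R = Rz(yaw) Ry(pitch) Rx(roll)).
In Python, from cell import robot, eyes gives the robot as it stands. The module is installed in compiled form; this text tells all that it offers.
- The arm moves only by the shell command python3 -m handwheel 'ROWS' [FORCE]. ROWS is JSON, one flat list of numbers, 5 for each row, row after row: the shift along the world's x, y, z in mm, then the turn about the world's z in rad, then the opening, from 0 (shut) to 1 (fully open). In form: [x, y, z, spin, jaw, x, y, z, spin, jaw, ...]. A call has 1 to 8 rows; each row shifts and turns the commanded pose from where the row before left it; what a row does not reach is not made up. A row lasts 1/10 s, in which the tool goes at most 50 mm and 8.59 degrees, less where a joint would pass 70% of its speed; a pose out of reach is approached as far as the arm can. A call with a gripper value outside its range is refused whole. The fingers move at their own pace and stop on an object; FORCE is the grip in N (left out, the last holds). Time passes only in rows, so rows that do not move let the fingers close. It gives the time, the measured TCP pose, the force, the opening and the grip force at its end, in the units of the state.
- robot.observe(): the state, without advancing time (a new reading comes with each control period).
- eyes.read_camera(name): name is "scene" or "top" or "wrist"; returns (picture, depth): 384x512x3 uint8, blue, green, red; 384x512 float32, m along the optical axis (not along the pixel's ray), 0 where there is no reading.
- eyes.calibration(name): a dict with "fx", "fy", "cx", "cy" (pixels), "world_to_cam" (4x4, takes a point from world to camera coordinates). Camera axes: x right, y down, z forward; pixel columns grow to the right and rows downward; lengths in m; the calibration is good to about 2 mm. A picture is of the moment at which its call begins: read the wrist's pose just before it. calibration takes no time and is no camera call; for the wrist camera it gives the pose at the moment of the call.
- robot.hand_in(): hands the job in; it is judged then, once.
The state is a dict: "time": time; "qpos": joint angles; "qvel": joint speeds; "joint_efforts": joint torques, N m; "tool_pos": TCP position; "tool_rot": TCP orientation; "contact_force": force on the tool from outside, world axes, zero at the start; "torque": the same for the moment, N m; "opening": finger opening in m; "grip_force": force on a finger pad.
Only numpy, scipy, OpenCV 4.12 (cv2) and the standard library are available. Lean on these libraries where they do the work, as an engineer would, in place of code of your own. Each camera call takes 0.05 s, during which the arm holds its last target. There are 200 camera calls.

## Task

Close the two open wooden boxes, each with its own lid pushed fully home: the big round lid on the round box, the square lid on the square box; the small round lid belongs to neither. Then slide the closed round box along the bench, upright and without lifting it, until it stands wholly on the brown card, still closed. Leave the square box standing where it is, and do not shift the small lid or the other things lying about.

Things in the scene. Friction and masses are not known exactly. Their poses are not given: they have to be found in the camera images.
- round_box: open round box of brown wood: outside diameter 104 mm, height 50 mm, wall 8 mm (mouth 88 mm across), floor 8 mm thick; too wide to grip across. Loose. Origin: centre of its underside, z up.
- square_box: open square box of brown wood: 92 x 92 mm outside, height 50 mm, wall 8 mm (mouth 76 x 76 mm). Loose. Origin: centre of its underside, x and y parallel to its sides, z up.
- round_lid: large round lid of brown wood, lying knob up: at the bottom a plug 83 mm across and 8 mm deep (2.5 mm of play all round in the round box), on it a disc 104 mm across and 10 mm thick, on top a central upright cylindrical knob 22 mm across and 26 mm tall; 44 mm high in all. Origin: centre of the plug's underside, z up; when it sits home on its box this lies 42 mm above the box's underside.
- square_lid: square brown wooden lid, lying handle up: plug 71 x 71 mm, 8 mm deep, its lowest 3 mm stepped in to 67 mm (2.5 mm of play per side in the square box), on it a plate 92 x 92 x 10 mm, on top a central bar handle 46 long (x) x 20 wide (y) x 26 mm tall; 44 mm high in all. Origin: centre of the plug's underside, z up; when home it lies 42 mm above the box's underside. Fits at any quarter turn.
- small_lid: small round lid of brown wood that belongs to neither box: disc 76 mm across, same heights and knob as the large round lid. Origin: centre of its underside.
- card: flat square of brown cardboard, 150 x 150 mm, about 1 mm thick, fixed to the bench. Origin: its centre, x and y parallel to its sides.
- wax_tin: flat round aluminium tin, 36 mm across, 20 mm high. Bystander. Origin: on its underside (centre).
- wedge: small pale wooden block 34 x 22 x 18 mm. Bystander. Origin: on its underside (centre).
- sanding_block: cork sanding block 110 x 60 x 34 mm. Bystander. Origin: on its underside (centre).
- tape_roll: roll of yellow tape lying flat, 90 mm across, 24 mm high. Bystander. Origin: on its underside (centre).
- dust_brush: hand brush lying flat beyond the lids. Bystander. Origin: on its underside.
- wrench: steel wrench lying flat beyond the lids. Bystander. Origin: on its underside.

How it is judged:
On the way, in this order (a step that is already met when the one before it is completed fails the run):
1. both boxes wear their own lid, fully home (horizontal distance between round_lid and round_box below 0.006 m and z of round_lid in the frame of round_box between 0.036 and 0.045 m and angle between the z axis of round_lid and the z axis of round_box, either way round below 0.06 rad and horizontal distance between square_lid and square_box below 0.006 m and z of square_lid in the frame of square_box between 0.036 and 0.045 m and angle between the z axis of square_lid and the z axis of square_box, either way round below 0.06 rad), for 0.2 s.
2. the closed round box stands on the card (horizontal distance between round_lid and round_box below 0.006 m and z of round_lid in the frame of round_box between 0.036 and 0.045 m and angle between the z axis of round_lid and the z axis of round_box, either way round below 0.06 rad and x of round_box in the frame of card between -0.025 and 0.025 m and y of round_box in the frame of card between -0.025 and 0.025 m), for 0.2 s.
At the end, for the whole second after the job is handed in: Each lid home on its own box (centres within 6 mm, at most 3 mm proud, within 0.06 rad); round box within 25 mm of the card's centre along each card side; boxes and lids at rest (10 mm/s), boxes upright (0.05 rad); square box within 50 mm of its start (all of step 2 and horizontal distance between square_lid and square_box below 0.006 m and z of square_lid in the frame of square_box between 0.036 and 0.045 m and angle between the z axis of square_lid and the z axis of square_box, either way round below 0.06 rad and angle between each of round_box, square_box's own z axis and vertical below 0.05 rad and linear speed of each of round_box, square_box, round_lid, square_lid below 0.01 m/s and distance of square_box from where it was at the start of the episode below 0.05 m); the robot touches nothing.
It fails at once if the round box is lifted more than 15 mm off the bench (height (world z) of round_box above 0.015 m).
It fails at once if a box is tipped by more than 0.25 rad (angle between any of round_box, square_box's own z axis and vertical above 0.25 rad).
It fails at once if the small lid or another bystander is shifted by more than 40 mm (distance of any of small_lid, wax_tin, wedge, sanding_block, tape_roll, dust_brush, wrench from where it was at the start of the episode above 0.04 m).
It also fails if it takes over 72 s, if anything falls off the work surface, if the arm or the gripper's body presses on something with over 40 N, if the wrist force passes 120 N, or if a joint passes its speed limit or range.

## Working session

There is one attempt and no reset: what is moved stays moved. The work goes in short steps, Python scripts to look and compute and a shell command to move; the robot and the scene stay as the last step left them, time stands still between calls to the robot, and variables do not carry over. Pictures are saved under pics/ and viewed, at most 10 in all, crops included, and the job is handed in when it is done.

```bash
mkdir -p pics; python3 - <<'E'
from cell import robot, eyes
import cv2,numpy as np
for n in ("top","scene"):
    p,d=eyes.read_camera(n); c=eyes.calibration(n)
    cv2.imwrite(f"pics/{n}0.png",p); np.savez(f"{n}0.npz",p=p,d=d,**c)
    W=np.linalg.inv(c["world_to_cam"]); print(n,c["fx"],c["fy"],c["cx"],c["cy"],W.round(3).tolist())
s=robot.observe(); print(s)
E
```

```text
top 371.99037802874545 371.99037802874545 256.02406180381416 194.59490799190928 [[0.018, -0.978, 0.208, 0.392], [-1.0, -0.017, 0.006, 0.027], [-0.003, -0.208, -0.978, 1.128], [0.0, 0.0, 0.0, 1.0]]
scene 361.8179533910791 361.8179533910791 258.432149140061 192.1244343809997 [[-0.696, 0.558, -0.452, 0.982], [0.718, 0.539, -0.44, 0.407], [-0.002, -0.631, -0.776, 0.687], [0.0, 0.0, 0.0, 1.0]]
{'time': 0.1, 'qpos': array([-1.47602002e+00,  3.42632680e-01,  1.52492384e+00,  9.58410877e-06,
        1.27539751e+00, -1.46012669e-01]), 'qvel': array([-0.00193072, -0.0037808 , -0.00320686, -0.00206848, -0.00029549,
        0.00146777]), 'joint_efforts': array([ 1.18632732e-03, -4.32006419e+01, -2.44693583e+01,  7.18870433e-02,
        5.26256638e-02, -5.29671445e-05]), 'tool_pos': array([ 0.12518111, -0.50950271,  0.2401242 ]), 'tool_rot': array([-3.14024710e+00, -2.07139546e-04,  2.40786037e-01]), 'contact_force': array([ 0.26523098, -0.50799786,  0.93793679]), 'torque': array([-0.00555186, -0.00115396,  0.01858123]), 'grip_force': 0.0, 'opening': 0.09163677373465347}
```

View pics/top0.png

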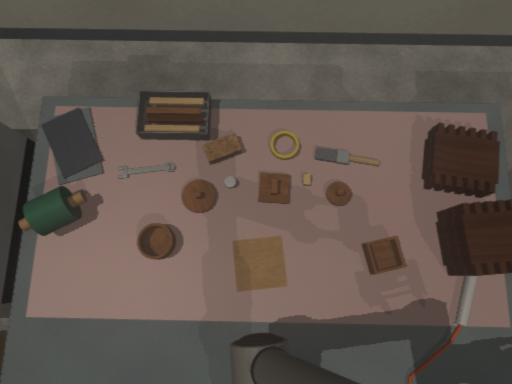

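View pics/scene0.png

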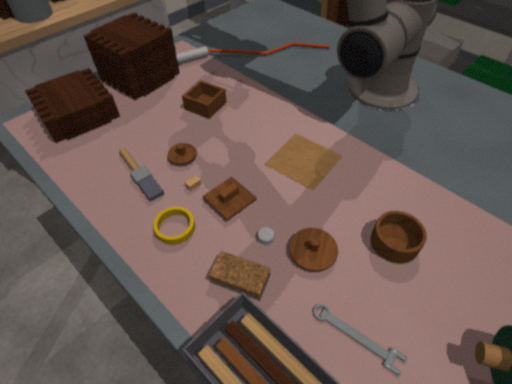

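The top view shows the round box at (156,241), square box (384,255), round lid (199,196), square lid (275,187), small lid (338,193) and card (260,263). The tin (231,182) and wedge (307,179) sit beside the lids. The scene view agrees.

```bash
cat > h.py <<'E'
import numpy as np,cv2
from cell import robot,eyes
def grab(n):
    c=eyes.calibration(n); p,d=eyes.read_camera(n); return p,d,c
def world(d,c):
    v,u=np.mgrid[:d.shape[0],:d.shape[1]]
    P=np.stack([(u-c["cx"])/c["fx"]*d,(v-c["cy"])/c["fy"]*d,d],-1)
    W=np.linalg.inv(c["world_to_cam"]); return P@W[:3,:3].T+W[:3,3]
def ray(uv,z,c):  # pixels -> world on plane z
    uv=np.atleast_2d(uv).astype(float); W=np.linalg.inv(c["world_to_cam"])
    D=np.c_[(uv[:,0]-c["cx"])/c["fx"],(uv[:,1]-c["cy"])/c["fy"],np.ones(len(uv))]@W[:3,:3].T
    return (W[:3,3]+D*((z-W[2,3])/D[:,2])[:,None])
def pix(X,c):
    X=np.atleast_2d(X); q=X@c["world_to_cam"][:3,:3].T+c["world_to_cam"][:3,3]
    return np.c_[q[:,0]/q[:,2]*c["fx"]+c["cx"],q[:,1]/q[:,2]*c["fy"]+c["cy"]]
def state():
    s=robot.observe(); print("t",round(s["time"],2),"pos",(s["tool_pos"]*1e3).round(1),"rot",s["tool_rot"].round(3),"F",s["contact_force"].round(1),"open",round(s["opening"],4),"grip",round(s["grip_force"],1)); return s
E
python3 - <<'E'
from h import *
for n,objs in (("top",dict(rbox=(156,241),sbox=(384,255),rlid=(199,196),slid=(275,187),small=(338,193),card=(260,263),tin=(231,182),wedge=(307,179),sand=(222,149),tape=(284,145))),
          ("scene",dict(rbox=(398,238),sbox=(204,98),rlid=(313,249),slid=(230,198),small=(182,154),card=(303,160)))):
    f=np.load(n+"0.npz"); c={k:f[k] for k in f.files}; p,d=c["p"],c["d"]; P=world(d,c)
    lab=cv2.cvtColor(p,cv2.COLOR_BGR2HSV); 
    print(n,"table z",np.median(P[...,2][P[...,2]<.02]).round(4))
    for k,(u,v) in objs.items():
        m=np.zeros(d.shape,bool); r=40 if n=="top" else 45; m[v-r:v+r,u-r:u+r]=1
        z=P[...,2]; 
        g=(m&(z>.008)&(d>0)).astype(np.uint8)
        if k=="card": g=(m&(lab[...,1]>100)&(z<.006)).astype(np.uint8)
        _,L,st,ce=cv2.connectedComponentsWithStats(g)
        l=L[v,u] or 1+np.argmin(np.hypot(*(ce[1:]-[u,v]).T))
        q=P[L==l]; zt=np.percentile(q[:,2],95)
        mr=cv2.minAreaRect((q[:,:2]*1000).astype(np.float32))
        print(k,"n",len(q),"ztop",zt.round(4),"mean",q.mean(0).round(4),"rect",np.round(mr[0],1),np.round(mr[1],1),round(mr[2],1), "zhist",np.percentile(q[:,2],[10,30,50,70,90]).round(3), "hsv",np.median(lab[L==l],0))
E
```

```text
top table z -0.0013
rbox n 688 ztop 0.0513 mean [0.4822 0.325  0.0325] rect [481.2 323.7] [103.  102.6] 44.4 zhist [0.009 0.015 0.038 0.048 0.05 ] hsv [ 11. 108.  84.]
sbox n 961 ztop 0.0527 mean [ 0.4526 -0.3422  0.03  ] rect [ 453.1 -340.4] [91.9 95.8] 13.8 zhist [0.009 0.011 0.03  0.049 0.052] hsv [ 11. 120.  85.]
rlid n 893 ztop 0.0306 mean [0.6218 0.2088 0.0185] rect [623.9 209.4] [103.7 101.2] 46.6 zhist [0.015 0.016 0.017 0.019 0.021] hsv [ 12. 125.  94.]
slid n 885 ztop 0.0444 mean [ 0.65   -0.0206  0.021 ] rect [651.2 -20.6] [91.7 92.7] 87.6 zhist [0.015 0.017 0.018 0.02  0.041] hsv [ 12. 125.  90.]
small n 484 ztop 0.0438 mean [ 0.6363 -0.2164  0.0208] rect [ 637.5 -217.4] [74.8 73.8] 8.2 zhist [0.016 0.017 0.019 0.02  0.029] hsv [ 12. 122.  90.]
card n 2441 ztop 0.0044 mean [0.4225 0.0212 0.001 ] rect [423.8  21. ] [148.1 146.4] 6.9 zhist [-0.002 -0.     0.001  0.002  0.004] hsv [ 15. 118. 118.]
tin n 112 ztop 0.0227 mean [0.6674 0.1134 0.0191] rect [668.  113.4] [33.9 34.2] 5.9 zhist [0.016 0.018 0.019 0.02  0.022] hsv [ 16.  26. 126.]
wedge n 80 ztop 0.0211 mean [ 0.6786
[... 635 characters left out ...]
rect [ 452.3 -333.7] [97.8 96.6] 13.2 zhist [0.013 0.025 0.035 0.044 0.049] hsv [ 12. 172.  59.]
rlid n 1710 ztop 0.0367 mean [0.6247 0.2187 0.0193] rect [621.8 216.2] [103.4 101.4] 36.7 zhist [0.016 0.017 0.018 0.019 0.02 ] hsv [ 12. 169. 101.]
slid n 1267 ztop 0.0435 mean [ 0.655  -0.0077  0.0212] rect [650.  -12.7] [93.7 93. ] 86.9 zhist [0.016 0.017 0.018 0.019 0.041] hsv [ 12. 169.  97.]
small n 518 ztop 0.0429 mean [ 0.6404 -0.2038  0.0203] rect [ 636.9 -210. ] [75.2 73.5] 13.6 zhist [0.015 0.017 0.018 0.019 0.038] hsv [ 12. 168.  95.]
card n 2301 ztop 0.0032 mean [0.4237 0.0279 0.0012] rect [421.5  25.1] [151.1 150.6] 7.3 zhist [-0.     0.001  0.001  0.002  0.003] hsv [ 15. 140. 138.]
```

```bash
python3 -m handwheel '[41,22,0,0,1,41,22,0,0,1,41,22,0,0,1,41,22,0,0,1,41,22,0,0,1,41,22,0,0,1,41,22,0,0,1,40,20,0,0,1]' 
python3 -m handwheel '[0,0,0,0,1]'
python3 - <<'E'
from h import *
state(); p,d,c=grab("wrist"); state(); cv2.imwrite("pics/w1.png",p)
print(np.linalg.inv(c["world_to_cam"]).round(3).tolist(),c["fx"])
P=world(d,c); print(np.percentile(P[...,2],[1,20,50,99]))
np.savez("w1.npz",p=p,d=d,**c)
E
```

```text
time: 0.9
tool_pos: [0.4537, -0.3344, 0.2404]
tool_rot: [-3.141, 0.0, 0.241]
contact_force: [-0.1, -1.0, -0.5]
opening: 0.0922
grip_force: 0.0
time: 1.0
tool_pos: [0.456, -0.3328, 0.24]
tool_rot: [-3.141, -0.001, 0.246]
contact_force: [0.2, -0.4, 0.0]
opening: 0.0918
grip_force: 0.0
t 1.0 pos [ 456.  -332.8  240. ] rot [-3.141e+00 -1.000e-03  2.460e-01] F [ 0.2 -0.4  0. ] open 0.0918 grip 0.0
t 1.05 pos [ 453.9 -334.1  240. ] rot [-3.141  0.     0.245] F [-0.5 -0.5 -0.4] open 0.0917 grip 0.0
[[0.244, -0.928, -0.282, 0.532], [-0.97, -0.234, -0.07, -0.313], [-0.001, 0.29, -0.957, 0.384], [0.0, 0.0, 0.0, 1.0]] 286.7499204888605
[-0.0008997   0.00051546  0.00218224  0.33961461]
```

View pics/w1.png

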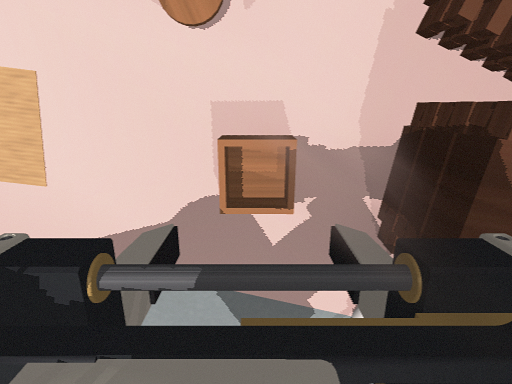

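The wrist view shows the square box in the middle, rim at about (219-296, 136-213), with the card at left and the small lid at top.

```bash
cat >> h.py <<'E'
def tilt(p): return p
def blob(P,zlo,zhi,cen,r):
    m=(P[...,2]>zlo)&(P[...,2]<zhi)&(np.hypot(P[...,0]-cen[0],P[...,1]-cen[1])<r)
    m=m.astype(np.uint8); _,L,st,_=cv2.connectedComponentsWithStats(m)
    return L==1+np.argmax(st[1:,4])
def cpts(mask,hull=True):
    C=max(cv2.findContours(mask.astype(np.uint8),cv2.RETR_EXTERNAL,cv2.CHAIN_APPROX_NONE)[0],key=cv2.contourArea)
    return (cv2.convexHull(C) if hull else C)[:,0]
def rect(xy):
    (a,b),(w,h),t=cv2.minAreaRect((np.asarray(xy)*1e3).astype(np.float32)); return np.round([a,b,w,h,t],1)
def circ(xy):
    A=np.c_[2*xy,np.ones(len(xy))]; s=np.linalg.lstsq(A,(xy**2).sum(1),rcond=None)[0]
    return np.round(1e3*np.r_[s[:2],np.sqrt(s[2]+s[0]**2+s[1]**2)],1)
E
python3 - <<'E'
from h import *
f=np.load("w1.npz"); c={k:f[k] for k in f.files}; p,d=c["p"],c["d"]
cs=[eyes.calibration("wrist")["world_to_cam"] for _ in range(3)]; print([np.linalg.inv(x)[:3,3].round(4) for x in cs])
P=world(d,c); m=blob(P,.043,.06,(.45,-.335),.09)
print("z",np.median(P[m][:,2]),"rect3d",rect(P[m][:,:2]))
k=cpts(m); print("rect ray",rect(ray(k,.05,c)[:,:2]))
# colour-based
hsv=cv2.cvtColor(p,cv2.COLOR_BGR2HSV); print(hsv[205,258],hsv[175,258],hsv[100,100],hsv[115,250])
s=(hsv[...,1]>110).astype(np.uint8); _,L,st,_=cv2.connectedComponentsWithStats(s); l=L[208,258]; print(st[l])
k=cpts(L==l); print("colour ray .05",rect(ray(k,.05,c)[:,:2]))
E
```

```text
[array([ 0.5299, -0.3142,  0.3841]), array([ 0.5299, -0.3142,  0.3841]), array([ 0.5299, -0.3142,  0.3841])]
z 0.05009997681803341 rect3d [ 451.  -335.7   92.1   92.1   14. ]
rect ray [ 451.2 -335.7   91.3   92.2   14.1]
[ 12 138  72] [ 12 139 149] [  5  42 238] [  6  53 221]
[ 218  136   79   78 5462]
colour ray .05 [ 452.9 -335.8   94.8   91.    14. ]
```

```bash
cat >> h.py <<'E'
def look(name,zlo,zhi,r,kind,ztop,n=3,cen=(0,0)):
    out=[]
    for i in range(n):
        s=robot.observe(); c=eyes.calibration("wrist"); p,d=eyes.read_camera("wrist"); t=s["tool_pos"]
        P=world(d,c); m=blob(P,zlo,zhi,t[:2]+np.array(cen),r); k=cpts(m)
        X=ray(k,ztop,c)[:,:2]; v=kind(X); v[:2]-=t[:2]*1e3
        print(name,"rel mm",v,"z",np.median(P[m][:,2]).round(4),"tool",(t*1e3).round(1),s["tool_rot"].round(3)); out.append(v)
    print("mean",np.mean(out,0).round(2)); return p,d,c
E
python3 - <<'E'
from h import *
look("sbox",.043,.06,.09,rect,.05)
E
python3 -m handwheel '[25,40,0,-0.035,1,25,40,0,-0.035,1,25,40,0,-0.035,1,25,40,0,-0.035,1,25,40,0,-0.035,1,25,40,0,-0.035,1,25,40,0,-0.035,1,25,40,0,-0.035,1]'
python3 -m handwheel '[0,0,0,0,1,0,0,0,0,1]'
python3 - <<'E'
from h import *
p,d,c=look("slid plate",.012,.03,.1,rect,.018)
look("handle",.036,.055,.1,rect,.044)
cv2.imwrite("pics/w2.png",p)
E
```

```text
sbox rel mm [-2.38948546 -1.48413177 92.1        92.1        14.1       ] z 0.05 tool [ 453.9 -334.1  240. ] [-3.141  0.     0.245]
sbox rel mm [-1.52701259 -0.62543273 92.         92.         14.        ] z 0.05 tool [ 452.5 -335.1  240. ] [-3.141e+00  1.000e-03  2.430e-01]
sbox rel mm [-4.47375976e-01  5.97358051e-02  9.18000000e+01  9.21000000e+01
  1.39000000e+01] z 0.05 tool [ 451.7 -335.8  240.2] [-3.141e+00  1.000e-03  2.410e-01]
mean [-1.45 -0.68 91.97 92.07 14.  ]
time: 2.0
tool_pos: [0.6525, -0.0162, 0.241]
tool_rot: [3.141, 0.0, -0.043]
contact_force: [0.6, -0.5, 0.4]
opening: 0.0918
grip_force: 0.0
time: 2.2
tool_pos: [0.6519, -0.0165, 0.2403]
tool_rot: [3.141, 0.001, -0.039]
contact_force: [0.1, -0.9, 0.1]
opening: 0.0919
grip_force: 0.0
slid plate rel mm [-2.00502321  1.32728309 91.5        91.9        87.1       ] z 0.0181 tool [651.9 -16.5 240.3] [ 3.141e+00  1.000e-03 -3.900e-02]
slid plate rel mm [-1.7544563   2.21191304 92.1        90.4        87.7       ] z 0.0182 tool [651.7 -17.5 240.5] [ 3.141e+00  1.000e-03 -4.000e-02]
slid plate rel mm [-1.76290302  2.80280172 92.1        90.5        87.6       ] z 0.0182 tool [651.6 -17.9 240.7] [ 3.141e+00  1.000e-03 -4.100e-02]
mean [-1.84  2.11 91.9  90.93 87.47]
handle rel mm [-1.19198395  2.95716993 19.8        44.9        87.6       ] z 0.0439 tool [651.6 -18.1 240.9] [ 3.141  0.    -0.042]
handle rel mm [-1.16902525  2.35569832 18.6        44.9        87.6       ] z 0.044 tool [651.7 -18.  241. ] [ 3.141  0.    -0.042]
handle rel mm [-1.74996696  2.42046587 18.6        46.2        87.6       ] z 0.044 tool [651.7 -17.7 241.1] [ 3.141 -0.    -0.042]
mean [-1.37  2.58 19.   45.33 87.6 ]
```

View pics/w2.png

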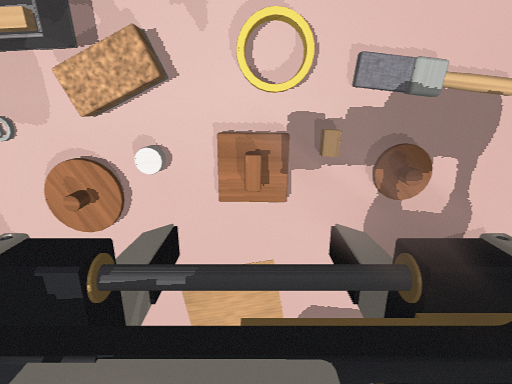

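The wrist view shows the square lid at (253,167) with its handle upright in the image. The tin (148,160) and wedge (331,143) are clear of the fingers. The lid measures (650,-15) with yaw -0.042, which matches the TCP yaw.

```bash
python3 -m handwheel '[-1.5,1.5,-45,0,0.5,0,0,-45,0,0.5,0,0,-45,0,0.5,0,0,-45,0,0.5,0,0,-23,0,0.5,0,0,0,0,0.5,0,0,0,0,0.5]' 30
python3 -m handwheel '[0,0,0,0,0,0,0,0,0,0,0,0,0,0,0,0,0,0,0,0,0,0,0,0,0]' 30
python3 -m handwheel '[0,0,20,0,0,0,0,40,0,0,0,0,40,0,0,0,0,40,0,0,0,0,0,0,0,0,0,0,0,0,0,0,0,0,0]' 30
```

```text
time: 3.2
tool_pos: [0.6507, -0.0151, 0.0379]
tool_rot: [3.141, 0.0, -0.04]
contact_force: [0.3, 0.6, 0.7]
opening: 0.0466
grip_force: 0.0
time: 3.7
tool_pos: [0.651, -0.0146, 0.0384]
tool_rot: [3.141, -0.001, -0.039]
contact_force: [-1.7, -2.1, 2.5]
opening: 0.0196
grip_force: 30.0
time: 4.4
tool_pos: [0.6497, -0.0141, 0.1758]
tool_rot: [-3.141, 0.004, -0.039]
contact_force: [0.9, -0.1, -1.3]
opening: 0.0196
grip_force: 30.0
```

```bash
python3 -m handwheel '[-25,-40,0,0.036,0,-25,-40,0,0.036,0,-25,-40,0,0.036,0,-25,-40,0,0.036,0,-25,-40,0,0.036,0,-25,-40,0,0.036,0,-25,-40,0,0.036,0,-24,-41,0,0.033,0]'
python3 -m handwheel '[0,0,0,0,0,0,0,0,0,0,0,0,0,0,0,0,0,0,0,0,0,0,0,0,0]'
python3 - <<'E'
from h import *
s=state(); z=s["tool_pos"][2]
p,d,c=look("lid",z-.038+.018-.006,z-.038+.018+.006,.09,rect,z-.038+.018)
state(); cv2.imwrite("pics/w3.png",p)
E
```

```text
time: 5.2
tool_pos: [0.4498, -0.336, 0.1758]
tool_rot: [-3.138, 0.002, 0.247]
contact_force: [1.1, -0.7, -1.1]
opening: 0.0199
grip_force: 30.0
time: 5.7
tool_pos: [0.4524, -0.3342, 0.1775]
tool_rot: [-3.141, 0.0, 0.248]
contact_force: [0.7, -0.3, -1.6]
opening: 0.0199
grip_force: 30.0
t 5.7 pos [ 452.4 -334.2  177.5] rot [-3.141  0.     0.248] F [ 0.7 -0.3 -1.6] open 0.0199 grip 30.0
lid rel mm [21.22863969  6.58685434 47.2        90.8        14.2       ] z 0.1572 tool [ 452.4 -334.2  177.5] [-3.141  0.     0.248]
lid rel mm [21.17509555  6.55779205 47.3        90.8        14.2       ] z 0.1574 tool [ 452.3 -334.4  177.6] [-3.141  0.     0.248]
lid rel mm [21.1685774   6.56767845 47.3        90.9        14.2       ] z 0.1574 tool [ 452.2 -334.6  177.7] [-3.142  0.     0.247]
mean [21.19  6.57 47.27 90.83 14.2 ]
t 5.85 pos [ 452.1 -334.7  177.8] rot [ 3.141 -0.     0.247] F [-0.3  0.3 -1.4] open 0.02 grip 30.0
```

View pics/w3.png

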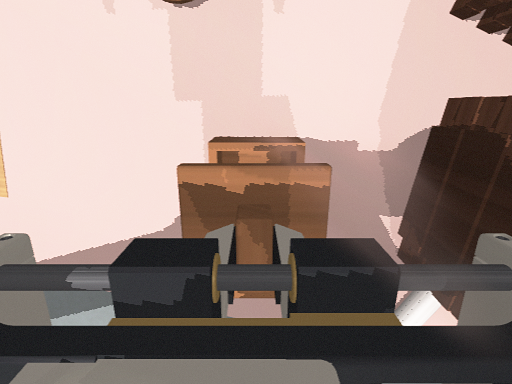

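The wrist view shows the lid in the hand, edges at u 178-331, level over the box with its rim at u 209-305. The lid needs about 1-2 mm more in -y.

```bash
python3 -m handwheel '[0,-1,-30,0,0,0,0,-30,0,0,0,0,-18,0,0,0,0,0,0,0,0,0,0,0,0,0,0,0,0,0,0,0,0,0,0,0,0,0,0,0]'
python3 -m handwheel '[0,0,0,0,0,0,0,0,0,0]'
python3 - <<'E'
from h import *
s=state(); z=s["tool_pos"][2]
p,d,c=look("lid",z-.038+.018-.005,z-.038+.018+.005,.09,rect,z-.0383+.018,n=2)
s=state(); r=s["tool_rot"][2]; print("box rel",451.2-s["tool_pos"][0]*1e3,-335.7-s["tool_pos"][1]*1e3)
E
```

```text
time: 6.65
tool_pos: [0.4521, -0.3366, 0.1007]
tool_rot: [3.14, -0.001, 0.246]
contact_force: [0.5, -0.4, -1.1]
opening: 0.0199
grip_force: 30.0
time: 6.85
tool_pos: [0.4518, -0.3364, 0.1]
tool_rot: [3.141, -0.0, 0.246]
contact_force: [0.1, -0.2, -1.4]
opening: 0.0198
grip_force: 30.0
t 6.85 pos [ 451.8 -336.4  100. ] rot [ 3.141 -0.     0.246] F [ 0.1 -0.2 -1.4] open 0.0198 grip 30.0
lid rel mm [20.80675467  6.4458575  46.7        90.9        14.1       ] z 0.0797 tool [ 451.8 -336.4  100. ] [ 3.141 -0.     0.246]
lid rel mm [20.85113999  6.50029872 46.7        90.8        14.1       ] z 0.0796 tool [ 451.7 -336.4   99.9] [ 3.141 -0.     0.246]
mean [20.83  6.47 46.7  90.85 14.1 ]
t 6.95 pos [ 451.8 -336.4   99.8] rot [ 3.141 -0.     0.246] F [-0.5 -0.8 -1.3] open 0.0195 grip 30.0
box rel -0.5525137561584756 0.6887899046899406
```

```bash
python3 -m handwheel '[0.5,0,-5,0,0,0,0,-5,0,0,0,0,-3,0,0,0,0,-3,0,0,0,0,-2,0,0,0,0,-1,0,0,0,0,0,0,0,0,0,0,0,0]'
```

```text
time: 7.75
tool_pos: [0.4523, -0.3364, 0.0809]
tool_rot: [3.141, -0.0, 0.246]
contact_force: [0.5, 1.1, -1.4]
opening: 0.0197
grip_force: 30.0
```

```bash
python3 -m handwheel '[0,0,-1,0,0,0,0,-1,0,0,0,0,0,0,0]'
python3 -m handwheel '[0,0,0,0,0.5,0,0,0,0,0.5,0,0,0,0,0.5,0,0,30,0,0.5,0,0,45,0,0.6,0,0,45,0,1,0,0,40,0,1,0,0,0,0,1]'
python3 -m handwheel '[0,0,0,0,1,0,0,0,0,1,0,0,0,0,1]'
python3 - <<'E'
from h import *
look("plate",.078,.1,.09,rect,.092,n=2); look("handle",.106,.13,.06,rect,.118,n=2)
E
```

```text
time: 8.05
tool_pos: [0.4524, -0.3365, 0.0803]
tool_rot: [3.14, -0.001, 0.246]
contact_force: [-2.5, 2.6, 10.1]
opening: 0.0199
grip_force: 30.0
time: 8.85
tool_pos: [0.4542, -0.3382, 0.2448]
tool_rot: [3.132, -0.006, 0.246]
contact_force: [1.1, -0.2, 0.4]
opening: 0.0731
grip_force: 0.0
time: 9.15
tool_pos: [0.4517, -0.3359, 0.237]
tool_rot: [-3.139, 0.002, 0.246]
contact_force: [0.3, -0.7, -0.4]
opening: 0.0912
grip_force: 0.0
plate rel mm [ 1.9836053   0.71077874 45.3        18.6        13.6       ] z 0.0861 tool [ 451.7 -335.9  237. ] [-3.139e+00  2.000e-03  2.460e-01]
plate rel mm [ 1.27510302  1.39960629 44.4        18.6        14.6       ] z 0.0861 tool [ 451.8 -336.   237.2] [-3.139e+00  2.000e-03  2.460e-01]
mean [ 1.63  1.06 44.85 18.6  14.1 ]Traceback (most recent call last):
  File "<stdin>", line 2, in <module>
  File "h.py", line 35, in look
    P=world(d,c); m=blob(P,zlo,zhi,t[:2]+np.array(cen),r); k=cpts(m)
                    ~~~~^^^^^^^^^^^^^^^^^^^^^^^^^^^^^^^^^
  File "h.py", line 22, in blob
    return L==1+np.argmax(st[1:,4])
                ~~~~~~~~~^^^^^^^^^^
    return _wrapfunc(a, 'argmax', axis=axis, out=out, **kwds)
    return bound(*args, **kwds)
ValueError: attempt to get argmax of an empty sequence
```

```bash
python3 -m handwheel '[14,46,0,-0.02,1,14,46,0,-0.02,1,14,46,0,-0.02,1,14,46,0,-0.02,1,14,46,0,-0.02,1,14,46,0,-0.02,1,14,46,0,-0.02,1,14,46,0,-0.02,1]'
python3 -m handwheel '[14,46,0,-0.02,1,14,46,0,-0.02,1,14,46,0,-0.02,1,16,44,0,-0.02,1,0,0,0,0,1,0,0,0,0,1,0,0,0,0,1,0,0,0,0,1]'
python3 - <<'E'
from h import *
p,d,c=look("rlid disc",.012,.026,.1,circ,.018,n=2)
look("knob",.037,.055,.06,circ,.044,n=2)
E
```

```text
time: 10.1
tool_pos: [0.5644, 0.0336, 0.2384]
tool_rot: [3.142, 0.0, 0.085]
contact_force: [0.6, 0.5, -0.6]
opening: 0.0916
grip_force: 0.0
time: 10.9
tool_pos: [0.6222, 0.2122, 0.2389]
tool_rot: [3.141, 0.0, 0.004]
contact_force: [0.4, -0.8, 0.8]
opening: 0.0919
grip_force: 0.0
rlid disc rel mm [-1.78059719  3.01662989 51.5       ] z 0.0182 tool [622.2 212.2 238.9] [3.141 0.    0.004]
rlid disc rel mm [-1.85535231  2.93846466 51.5       ] z 0.0181 tool [622.3 212.2 239.1] [ 3.141 -0.     0.004]
mean [-1.82  2.98 51.5 ]
knob rel mm [-1.47414816  2.66064236 10.8       ] z 0.044 tool [622.3 212.3 239.2] [ 3.141 -0.     0.004]
knob rel mm [-1.50365328  2.60361701 10.9       ] z 0.0441 tool [622.3 212.5 239.2] [ 3.142 -0.     0.004]
mean [-1.49  2.63 10.85]
```

```bash
python3 -m handwheel '[-1.5,2.5,-45,0,0.5,0,0,-45,0,0.5,0,0,-45,0,0.5,0,0,-45,0,0.5,0,0,-22,0,0.5,0,0,0,0,0.5,0,0,0,0,0.5,0,0,0,0,0.5]'
python3 -m handwheel '[0,0,0,0,0,0,0,0,0,0,0,0,0,0,0,0,0,0,0,0,0,0,0,0,0]' 40
python3 -m handwheel '[0,0,20,0,0,0,0,40,0,0,0,0,40,0,0,0,0,40,0,0,0,0,0,0,0,0,0,0,0,0]' 
python3 -m handwheel '[-20,16,0,0,0,-20,16,0,0,0,-20,16,0,0,0,-20,16,0,0,0,-20,16,0,0,0,0,0,0,0,0,0,0,0,0,0,0,0,0,0,0]' 
python3 - <<'E'
from h import *
s=state(); p,d,c=grab("wrist"); cv2.imwrite("pics/w4.png",p)
P=world(d,c); z=s["tool_pos"][2]; print(np.median(P[200:220,230:280,2]))
E
```

```text
time: 11.9
tool_pos: [0.621, 0.2159, 0.0372]
tool_rot: [-3.142, -0.001, 0.005]
contact_force: [0.3, -0.2, 0.0]
opening: 0.0453
grip_force: 0.0
time: 12.4
tool_pos: [0.6208, 0.216, 0.037]
tool_rot: [3.141, -0.0, 0.006]
contact_force: [-0.7, -0.5, 1.6]
opening: 0.0212
grip_force: 40.0
time: 13.0
tool_pos: [0.6208, 0.2163, 0.1774]
tool_rot: [-3.141, -0.001, 0.006]
contact_force: [-0.1, -0.3, -2.0]
opening: 0.0211
grip_force: 40.0
time: 13.8
tool_pos: [0.521, 0.2955, 0.1756]
tool_rot: [3.141, 0.001, 0.005]
contact_force: [0.4, -0.2, -1.3]
opening: 0.0213
grip_force: 40.0
t 13.8 pos [521.  295.5 175.6] rot [3.141e+00 1.000e-03 5.000e-03] F [ 0.4 -0.2 -1.3] open 0.0213 grip 40.0
0.15678421398165665
```

View pics/w4.png

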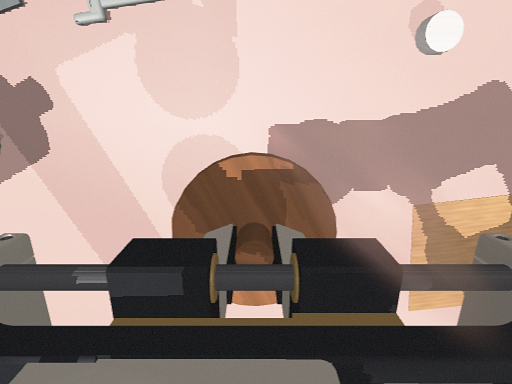

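The round lid hangs level in the hand, disc at about (255,230) radius 82 px; the box is hidden under it, so I back off to see it.

```bash
python3 -m handwheel '[-35,8,0,0,0,-35,8,0,0,0,-35,8,0,0,0,-31,8,0,0,0,0,0,0,0,0,0,0,0,0,0,0,0,0,0,0,0,0,0,0,0]' 
python3 - <<'E'
from h import *
for i in range(2):
    p,d,c=look("rbox",.043,.06,.08,circ,.05,n=1,cen=(.09,0))
    s=robot.observe(); t=s["tool_pos"]; c=eyes.calibration("wrist"); p,d=eyes.read_camera("wrist")
    P=world(d,c); zt=t[2]-.037+.018; m=blob(P,zt-.006,zt+.006,t[:2],.07)
    k=cpts(m); X=ray(k,zt,c)[:,:2]-t[:2]; X=X[(X[:,0]>.015)]; print("lid in hand",circ(X),"ztop",np.median(P[m][:,2])-t[2],len(X))
E
```

```text
time: 14.65
tool_pos: [0.3859, 0.3278, 0.1766]
tool_rot: [3.141, -0.0, 0.004]
contact_force: [-0.3, 0.2, -1.1]
opening: 0.0209
grip_force: 40.0
rbox rel mm [91.87532414  1.73136418 51.4       ] z 0.0499 tool [385.9 327.8 176.6] [ 3.141 -0.     0.004]
mean [91.88  1.73 51.4 ]
lid in hand [ 1.2  1.  50.6] ztop -0.01884822755732468 20
rbox rel mm [92.24653803  1.7233722  51.4       ] z 0.0499 tool [385.6 327.8 176.5] [3.141 0.    0.005]
mean [92.25  1.72 51.4 ]
lid in hand [ 1.   1.  50.7] ztop -0.01883375257235173 21
```

```bash
python3 -m handwheel '[31,0.2,0,0,0,31,0.2,0,0,0,30.3,0.2,0,0,0,0,0,0,0,0,0,0,-30,0,0,0,0,-30,0,0,0,0,-18,0,0,0,0,0,0,0]' 
python3 -m handwheel '[0,0,0,0,0,0,0,0,0,0,0,0,0,0,0,0,0,0,0,0,0,0,0,0,0,0,0,0,0,0]'
```

```text
time: 15.65
tool_pos: [0.4749, 0.3278, 0.096]
tool_rot: [3.139, 0.006, 0.006]
contact_force: [-0.4, 0.5, 0.0]
opening: 0.0211
grip_force: 40.0
time: 16.25
tool_pos: [0.4771, 0.3288, 0.099]
tool_rot: [-3.141, -0.0, 0.006]
contact_force: [0.1, 0.2, -0.7]
opening: 0.0211
grip_force: 40.0
```

```bash
python3 -m handwheel '[0.7,0,-5,0,0,0,0,-5,0,0,0,0,-3,0,0,0,0,-2,0,0,0,0,-2,0,0,0,0,-1,0,0,0,0,0,0,0,0,0,0,0,0]'
```

```text
time: 17.05
tool_pos: [0.4778, 0.3288, 0.0808]
tool_rot: [3.142, -0.0, 0.006]
contact_force: [-0.1, 0.7, 0.4]
opening: 0.021
grip_force: 40.0
```

Free descent past the rim (contact there would have come at about 87). Now press home and check with the gripper opened and raised.

```bash
python3 -m handwheel '[0,0,-1,0,0,0,0,-1,0,0,0,0,-0.5,0,0,0,0,0,0,0]'
python3 -m handwheel '[0,0,0,0,0.5,0,0,0,0,0.5,0,0,0,0,0.5,0,0,30,0,0.5,0,0,45,0,0.6,0,0,45,0,1,0,0,40,0,1,0,0,0,0,1]'
python3 -m handwheel '[0,0,0,0,1,0,0,0,0,1,0,0,0,0,1,0,0,0,0,1]'
python3 - <<'E'
from h import *
look("disc",.054,.067,.09,circ,.060,n=2); p,d,c=look("knob",.078,.1,.06,circ,.086,n=2); cv2.imwrite("pics/w5.png",p)
p,d,c=grab("top"); cv2.imwrite("pics/top1.png",p)
P=world(d,c)
for n,(x,y) in dict(r=(.478,.328),s=(.452,-.338)).items():
    m=blob(P,.052,.068,(x,y),.075); print(n,np.median(P[m][:,2]),np.percentile(P[m][:,2],[10,90]))
E
```

```text
time: 17.45
tool_pos: [0.4778, 0.3288, 0.0789]
tool_rot: [-3.141, -0.001, 0.006]
contact_force: [-1.7, -2.0, 4.6]
opening: 0.0209
grip_force: 40.0
time: 18.25
tool_pos: [0.4801, 0.33, 0.2445]
tool_rot: [-3.136, -0.011, 0.006]
contact_force: [0.1, 1.0, 0.5]
opening: 0.073
grip_force: 0.0
time: 18.65
tool_pos: [0.4773, 0.3285, 0.2369]
tool_rot: [3.14, 0.002, 0.006]
contact_force: [0.8, 0.4, -0.6]
opening: 0.0919
grip_force: 0.0
disc rel mm [ 0.16779717  1.46772397 51.5       ] z 0.0601 tool [477.3 328.5 236.9] [3.14e+00 2.00e-03 6.00e-03]
disc rel mm [-0.05264089  1.32265948 51.5       ] z 0.0601 tool [477.5 328.6 237.1] [3.141e+00 2.000e-03 6.000e-03]
mean [ 0.06  1.4  51.5 ]
knob rel mm [ 0.65760457  1.34055918 11.        ] z 0.086 tool [477.5 328.7 237.4] [3.141e+00 1.000e-03 6.000e-03]
knob rel mm [ 0.48103574  1.33752571 10.9       ] z 0.0859 tool [477.6 328.7 237.6] [3.141e+00 1.000e-03 6.000e-03]
mean [ 0.57  1.34 10.95]
r 0.05887766763705515 [0.05595778 0.06140298]
s 0.06026739723584629 [0.0577967  0.06279094]
```

View pics/top1.png

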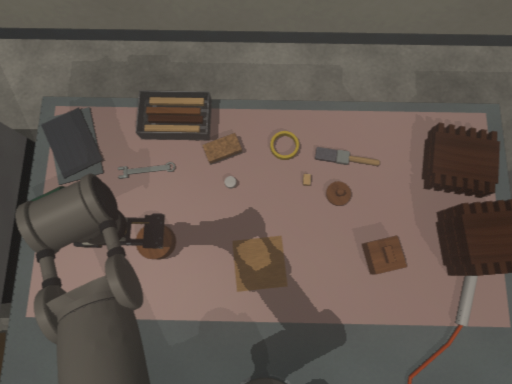

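Both lids read home: plate and disc tops at 60 mm, knob and handle tops at 86 mm. The top view shows the boxes closed at (155,241) and (385,255) with the card empty. Next I regrip the knob and drag.

```bash
python3 -m handwheel '[0,1,-45,0,0.5,0,0,-45,0,0.5,0,0,-45,0,0.5,0,0,-23,0,0.5,0,0,0,0,0.5,0,0,0,0,0.5,0,0,0,0,0.5,0,0,0,0,0.5]'
python3 -m handwheel '[0,0,0,0,0,0,0,0,0,0,0,0,0,0,0,0,0,0,0,0,0,0,0,0,0]' 25
python3 -m handwheel '[-0.5,-3,0,0,0,-1,-5,0,0,0,-1,-5,0,0,0,-1,-5,0,0,0,-1,-5,0,0,0,0,0,0,0,0]'
```

```text
time: 19.7
tool_pos: [0.4783, 0.33, 0.0816]
tool_rot: [-3.141, -0.002, 0.006]
contact_force: [-0.1, -0.5, 0.8]
opening: 0.0458
grip_force: 0.0
time: 20.2
tool_pos: [0.4778, 0.3297, 0.0804]
tool_rot: [3.141, -0.0, 0.006]
contact_force: [-1.2, -1.4, 1.6]
opening: 0.0212
grip_force: 25.0
time: 20.8
tool_pos: [0.4732, 0.3059, 0.0804]
tool_rot: [3.141, -0.0, 0.005]
contact_force: [-0.6, 0.8, 4.1]
opening: 0.0213
grip_force: 25.0
```

```bash
python3 -m handwheel '[-1.9,-10,0,0,0,-1.9,-10,0,0,0,-1.9,-10,0,0,0,-1.9,-10,0,0,0,-1.9,-10,0,0,0,-1.9,-10,0,0,0,-1.9,-10,0,0,0,0,0,0,0,0]'
python3 -m handwheel '[-1.9,-10,0,0,0,-1.9,-10,0,0,0,-1.9,-10,0,0,0,-1.9,-10,0,0,0,-1.9,-10,0,0,0,-1.9,-10,0,0,0,0,0,0,0,0,0,0,0,0,0]'
python3 - <<'E'
from h import *
s=state(); t=s["tool_pos"]
p,d,c=grab("scene"); cv2.imwrite("pics/s2.png",p[100:300,200:480].repeat(2,0).repeat(2,1)); P=world(d,c)
m=blob(P,.008,.063,t[:2],.09); q=P[m]; lo=q[(q[:,2]<.04)]
print("lo x,y range",np.percentile(lo[:,:2],[2,98],axis=0).round(3),len(lo)); hi=q[q[:,2]>.056]; print("disc",rect(hi[:,:2]))
E
```

```text
time: 21.6
tool_pos: [0.4597, 0.2352, 0.0804]
tool_rot: [3.14, 0.001, 0.005]
contact_force: [0.0, -4.3, 5.1]
opening: 0.0213
grip_force: 25.0
time: 22.4
tool_pos: [0.4483, 0.1756, 0.0804]
tool_rot: [3.14, 0.001, 0.006]
contact_force: [1.3, -4.2, 7.9]
opening: 0.0216
grip_force: 25.0
t 22.4 pos [448.3 175.6  80.4] rot [3.14e+00 1.00e-03 6.00e-03] F [ 1.3 -4.2  7.9] open 0.0216 grip 25.0
lo x,y range [[0.447 0.141]
 [0.502 0.231]] 378
disc [455.8 180.5  89.3 102.6  20.2]
```

View pics/s2.png

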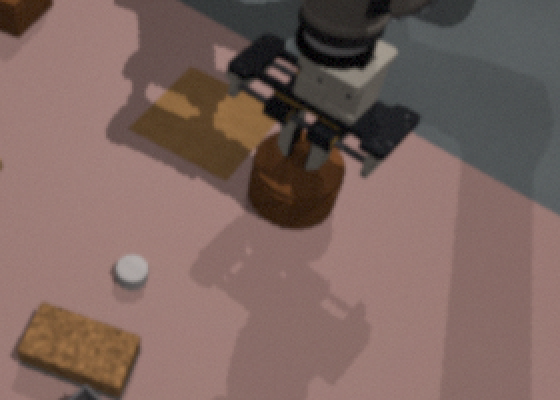

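The crop shows the closed box following the gripper, upright at about (297,180), just short of the card (205,122). I keep dragging.

```bash
python3 -m handwheel '[-1.8,-10,0,0,0,-1.8,-10,0,0,0,-1.8,-10,0,0,0,-1.8,-10,0,0,0,-1.8,-10,0,0,0,0,0,0,0,0]'
python3 -m handwheel '[-1.8,-10,0,0,0,-1.8,-10,0,0,0,-1.8,-10,0,0,0,-1.8,-10,0,0,0,-1.8,-10,0,0,0,0,0,0,0,0]'
python3 -m handwheel '[-1.8,-10,0,0,0,-1.8,-10,0,0,0,-1.8,-10,0,0,0,-1.8,-10,0,0,0,-1.8,-9,0,0,0,0,0,0,0,0,0,0,0,0,0]'
```

```text
time: 23.05
tool_pos: [0.4393, 0.1257, 0.0804]
tool_rot: [3.141, 0.0, 0.005]
contact_force: [-0.3, -1.0, 5.6]
opening: 0.0214
grip_force: 25.0
time: 23.65
tool_pos: [0.4303, 0.0757, 0.0804]
tool_rot: [3.141, 0.0, 0.005]
contact_force: [0.1, -1.6, 7.2]
opening: 0.0212
grip_force: 25.0
time: 24.35
tool_pos: [0.4212, 0.0269, 0.0803]
tool_rot: [3.14, 0.001, 0.006]
contact_force: [0.5, -1.7, 7.7]
opening: 0.0212
grip_force: 25.0
```

```bash
python3 -m handwheel '[0,0,0,0,0.5,0,0,0,0,0.5,0,0,0,0,0.5,0,0,30,0,0.5,0,0,45,0,0.5,0,0,45,0,0.5,0,0,40,0,0.5,0,0,0,0,0.5]'
python3 -m handwheel '[0,0,0,0,0.5,0,0,0,0,0.5,0,0,0,0,0.5,0,0,0,0,0.5]'
python3 - <<'E'
from h import *
look("disc",.054,.067,.09,circ,.060,n=2); p,d,c=look("knob",.078,.1,.06,circ,.086,n=2); cv2.imwrite("pics/w6.png",p)
hsv=cv2.cvtColor(p,cv2.COLOR_BGR2HSV); P=world(d,c)
m=((hsv[...,1]>90)&(hsv[...,0]<22)&(P[...,2]<.006)&(d>0)).astype(np.uint8); m=cv2.morphologyEx(m,cv2.MORPH_OPEN,np.ones((3,3)))
q=P[(m>0)&(np.hypot(P[...,0]-.42,P[...,1]-.027)<.12)]; print("card",len(q),rect(q[:,:2]),np.percentile(q[:,:2],[1,99],axis=0).round(3))
p,d,c=grab("scene"); P=world(d,c); m=blob(P,.008,.063,(.421,.027),.08); print("scene z",np.percentile(P[m][:,2],[80,95]), rect(P[m][:,:2]))
m=blob(P,.008,.1,(.4515,-.336),.09);print("sq",rect(P[m][:,:2]),np.percentile(P[m][:,2],[60,80,99]))
E
```

```text
time: 25.15
tool_pos: [0.4238, 0.0275, 0.2449]
tool_rot: [3.14, -0.009, 0.006]
contact_force: [0.8, 0.1, -0.1]
opening: 0.0459
grip_force: 0.0
time: 25.55
tool_pos: [0.421, 0.0278, 0.2391]
tool_rot: [-3.141, 0.003, 0.006]
contact_force: [0.1, 0.1, 0.4]
opening: 0.046
grip_force: 0.0
disc rel mm [-0.10970868  0.21156488 51.5       ] z 0.0601 tool [421.   27.8 239.1] [-3.141e+00  3.000e-03  6.000e-03]
disc rel mm [-0.34283789  0.35022095 51.5       ] z 0.0601 tool [421.1  27.7 239.3] [-3.141e+00  2.000e-03  6.000e-03]
mean [-0.23  0.28 51.5 ]
knob rel mm [ 0.13547117  0.25285613 10.9       ] z 0.086 tool [421.3  27.7 239.5] [-3.142e+00  2.000e-03  6.000e-03]
knob rel mm [ 0.04817477  0.44990971 11.        ] z 0.0859 tool [421.4  27.8 239.7] [-3.142e+00  1.000e-03  6.000e-03]
mean [ 0.09  0.35 10.95]
card 5649 [421.   24.5 150.  149.7   7.2] [[ 0.343 -0.053]
 [ 0.5    0.103]]
scene z [0.06033621 0.06132818] [423.   30.6 104.9 103.4  54.3]
sq [ 452.4 -333.4   94.9   95.9   13.8] [0.05849704 0.06036419 0.08624072]
```

View pics/w6.png

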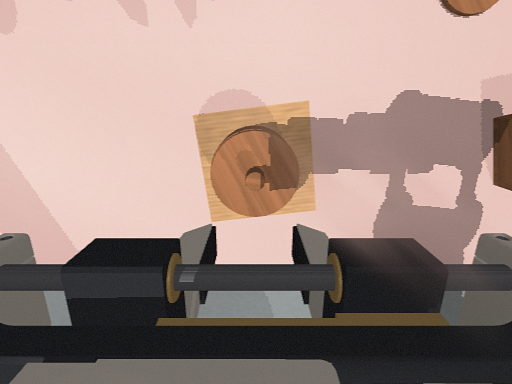

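The wrist view shows the closed round box at (254,172) wholly inside the card (193-316, 100-222). Measured box (421,28), card (421,24.5), lid home at 60 mm, square box in place. Handing in.

```bash
python3 -c "
from cell import robot
print(robot.hand_in())"
```

```text
the job is handed in; nothing more can be done
None
```

I closed both boxes with their own lids fully home, slid the round box to about 3 mm from the card's centre without lifting it, and handed in the job at about 26 s; no verdict came back.

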